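Unpile the travel kit into its foam tray

ROBOT

A 6-joint arm with a two-finger parallel gripper is mounted at the origin on the work surface; the furniture and walls round the work are solid. World frame = base frame: x ahead of the robot, y to its left, z up, the work surface at z = 0. Lengths are in m, angles in rad, forces in N, time in s.
With the tool pointing down it reaches from about 0.3 to 0.875 m from the base axis. Payload 4.2 kg.
Tool frame: the origin (TCP) lies at the very end of the fingers, on their centre line; the grasp point (between the pads) lies 19 mm behind it; z points along the fingers, y is the line along which they close (so a half turn about z gives the same grasp; the last joint's range is limited). The gripper opens to 85 mm and grips with 20 to 120 N. Pads are 22 mm wide; open, the fingers measure 114 mm over their backs; the gripper's body (76 mm by 85 mm) begins 54 mm behind the grasp point. The pads swing forward as they close: fully open they stand 13 mm farther back than shut.
Start: joints at [-1.196, 0.32, 1.565, -0, 1.257, -0.02], TCP at [0.221, -0.531, 0.231] pointing down, gripper open.
Joint ranges: [-3.11, 3.11], [-0.84, 2.01], [0.21, 2.61], [-1.34, 4.49], [0.05, 2.63], [-2.56, 2.56]. Speed limits (rad/s): [2.57, 2.57, 3.14, 3.14, 3.14, 3.14].

INTERFACE

Orientations are given as a rotation vector (axis times angle).
In Python, from plant import r gives the robot as it stands.
- The arm moves only by the tool arm_command, never from a script. Its argument "moves" is text: rows parted by semicolons, each of 6 numbers parted by spaces: the shift along the tool's x, y, z in cm, then the turn, a rotation vector about the tool's x, y, z in degrees. A call has 1 to 12 rows; each row shifts and turns the commanded pose from where the row before left it, along the tool's axes as they then stand; what a row does not reach is not made up. A row lasts 1/12 s, in which the tool goes at most 41.7 mm and 7.16 degrees, less where a joint would pass 70% of its speed; a pose out of reach is approached as far as the arm can. A call is refused whole if a number of a shift passes 4.17 or a number of a turn 7.16, either way. A call with a gripper value outside its range is refused whole. "grip" is the finger opening in cm, from 0 to 8.54, set as the call begins (left out, the last holds). The fingers move at their own pace and stop on an object; "force" is the grip in N (left out, the last holds). Time passes only in rows, so rows that do not move let the fingers close. It gives the time, the measured TCP pose, the force, the opening and the grip force at its end, in the units of the state.
- r.get_state(): the state, without advancing time (a new reading comes with each control period).
- r.get_image(name): name is "side" or "top" or "wrist"; returns (picture, depth): 420x560x3 uint8, red, green, blue; 420x560 float32, m along the optical axis (not along the pixel's ray), 0 where there is no reading.
- r.calibration(name): a dict with "fx", "fy", "cx", "cy" (pixels), "k1" (the pictures are not rectified: a ray, as slopes to the right and down, at radius r is drawn at 1 + k1 r^2 times it, then the intrinsics apply), "position" and "rotation" of the camera in the world. Camera axes: x right, y up, looking along -z (the intrinsics and any distortion apply to the point x, -y, -z); pixel columns grow to the right and rows downward; lengths in m; the calibration is good to about 2 mm. A picture is of the moment at which its call begins: read the wrist's pose just before it. calibration takes no time and is no camera call; for the wrist camera it gives the pose at the moment of the call.
- r.hand_in(): hands the job in; it is judged then, once.
The state is a dict: "time_s": time; "qpos": joint angles; "qvel": joint speeds; "effort": joint torques, N m; "eef_pos": TCP position; "tool_rot": TCP orientation; "wrist_force": force on the tool from outside, world axes, zero at the start; "ft_torque": the same for the moment, N m; "finger_gap": finger opening in m; "grasp_force": force on a finger pad.
Only numpy, scipy, OpenCV 4.12 (cv2) and the standard library are available. Lean on these libraries where they do the work, as an engineer would, in place of code of your own. Each camera call takes 0.05 s, during which the arm holds its last target. There are 200 camera calls.

TASK

Someone has piled the travel kit on the desk. Take the pile apart and put every piece lying flat in the foam block that is cut out for it in the grey tray - the memory stick, the teal card case, the white charger and the orange drive - each right down on the floor of its own cutout; the card case fits tightly, so press it in until it is fully home. Leave the loupe and the glue stick where they stand.

Things in the scene. Friction and masses are not known exactly. Their poses are not given: they have to be found in the camera images.
- usb_stick: Black memory stick with a metal plug, 18 x 53 x 8 mm (x, y, z) lying flat; top of the pile, on the card case. Origin: centre of its underside; y along its length. About 11 g. Its solid part reaches from y = -13 to y = +27 mm.
- card_case: Teal memory-card case, a box 27 x 59 x 26 mm (x, y, z); third layer of the pile, resting on the charger. Origin: centre of its underside; y along its length. About 35 g.
- charger: White square charger block 52 x 52 x 28 mm; second layer of the pile, resting on the orange drive. Origin: centre of its underside. It fits its cutout at any quarter turn. About 100 g.
- ssd: Rugged pocket drive with orange rubber sleeve and silver top plate, 46 x 80 x 14 mm (x, y, z); bottom of the pile, flat on the desk. Origin: centre of its underside; y along its length. About 90 g. The four pieces of the pile lie roughly parallel, turned and shifted a little on one another.
- foam_stick: Fixed foam block 76 x 94 x 22 mm (x, y, z), dark with a yellow cutout floor, in the low grey tray. Origin: centre of its underside, below the cutout's middle; z up. Cutout for the memory stick: 24 x 59 mm, 5 mm deep, floor at z = 17 mm. Thumb notches of the same depth on both long sides, 30 mm long in y at the middle, reach out to x = +-32 mm, as room for fingers. Stick may point either way.
- foam_cards: Fixed foam block 76 x 94 x 22 mm (x, y, z), dark with a yellow cutout floor, in the low grey tray. Origin: centre of its underside, below the cutout's middle; z up. Cutout for the card case: 32 x 68 mm, 15 mm deep, floor at z = 7 mm. Springy ramped foam bumps at both short ends leave 56 mm: the 59 mm case stays up until pressed with about 4 to 12 N, then holds. Either way round.
- foam_charger: Fixed foam block 76 x 94 x 22 mm (x, y, z), dark with a yellow cutout floor, in the low grey tray. Origin: centre of its underside, below the cutout's middle; z up. Cutout for the charger: square, 58 x 58 mm, 14 mm deep, floor at z = 8 mm. The cutouts' edges have 2.5 mm chamfers. The four blocks lie two by two, 2 mm apart, turned alike, in changing places; the tray's rim is lower than their tops.
- foam_ssd: Fixed foam block 76 x 94 x 22 mm (x, y, z), dark with a yellow cutout floor, in the low grey tray. Origin: centre of its underside, below the cutout's middle; z up. Cutout for the orange drive: 52 x 86 mm, 7 mm deep, floor at z = 15 mm; half of the drive's thickness stays above the foam. Either way round.
- loupe: Black round print loupe, 44 mm across and 45 mm tall, standing upright on the desk to the left of the tray. Bystander: not to be moved. Origin: centre of its underside. Left of it a wide computer screen, leaning back, reaches from 60 to 630 mm above the desk, its right edge near x = 0.3 to 0.4, y = -0.08: keep the whole arm clear of it.
- glue_stick: Glue stick with white cap and yellow label, 26 mm across and 92 mm tall, standing upright to the right of tray and pile (a white mug, 94 mm tall, stands nearer the robot). Bystander: not to be moved. Origin: centre of its underside.

How it is judged:
By the outcome, as a careful person would: the job done as asked, in the order asked, and still so for the second after the job is handed in, with the robot touching nothing.
It also fails if it takes over 96 s, if anything falls off the work surface, if the arm or the gripper's body presses on something with over 40 N, if the wrist force passes 120 N, or if a joint passes its speed limit or range.

## Working session

There is one attempt and no reset: what is moved stays moved. The work goes in short steps, Python scripts to look and compute and a tool call to move; the robot and the scene stay as the last step left them, time stands still between calls to the robot, and variables do not carry over. Pictures are saved under pics/ and viewed, at most 14 in all, crops included, and the job is handed in when it is done.

Besides the shell and the picture viewer there is one more tool, called after "Call:" by a JSON object that holds its "name" and its "arguments". arm_command: Moves the arm, as the interface text tells. Its arguments: {"type":"object","properties":{"moves":{"type":"string"},"grip":{"type":"number"},"force":{"type":"number"}},"required":["moves"]}

```bash
ls; mkdir -p pics; python3 - <<'E'
from plant import r
import cv2
s=r.get_state();print(s)
for n in("top","side"):
    im,d=r.get_image(n);cv2.imwrite(f"pics/{n}0.png",im[:,:,::-1]);c=r.calibration(n);print(n,c,d.min(),d.max())
    import numpy as np;np.savez(f"{n}0.npz",im=im,d=d)
E
```

```text
pics
{'time_s': 0.0, 'qpos': array([-1.19596487e+00,  3.20287315e-01,  1.56567112e+00,  5.74345106e-06,
        1.25737257e+00, -1.99908799e-02]), 'qvel': array([ 0.00085787, -0.00093498, -0.0024711 , -0.00078637,  0.00057187,
        0.00052469]), 'effort': array([-1.27253781e-03, -4.15532291e+01, -2.34163320e+01, -2.56414260e-04,
        8.04973970e-03, -1.46271151e-05]), 'eef_pos': array([ 0.22100677, -0.53032523,  0.23048795]), 'tool_rot': array([-3.07889717e+00, -6.15826566e-01,  4.73222169e-04]), 'wrist_force': array([ 0.7195489 ,  0.01137977, -0.76967332]), 'ft_torque': array([ 0.01128467, -0.0131224 ,  0.06206908]), 'grasp_force': 0.0, 'finger_gap': 0.08509833452556931}
top {'fx': 526.3266788738556, 'fy': 526.3266788738556, 'cx': 279.24563017485184, 'cy': 203.64802931850326, 'k1': 0.009973783495980004, 'position': array([ 0.27232578, -0.24747328,  0.89833451]), 'rotation': array([ 0.16499437, -0.16078123, -1.54269586])} 0.0 3.9997745
side {'fx': 497.1323651979487, 'fy': 497.1323651979487, 'cx': 283.5060984542199, 'cy': 208.1729574100393, 'k1': -0.003516566956835435, 'position': array([ 0.3964106 , -0.99836723,  0.45286614]), 'rotation': array([ 1.11627323, -0.06523738, -0.0619095 ])} 0.0 3.9998732
```

View pics/top0.png

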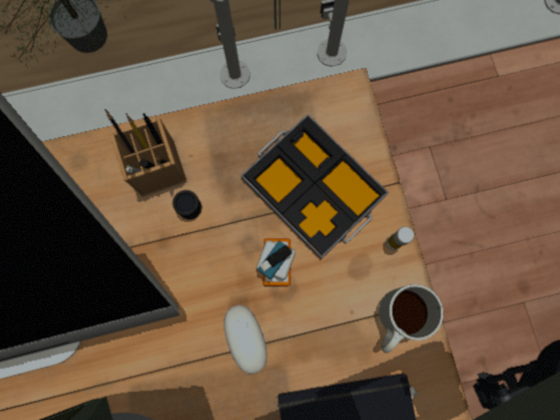

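View pics/side0.png

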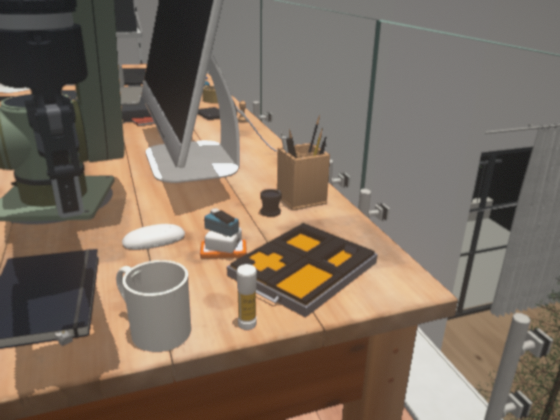

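The top view shows the blocks: cards (312,148), charger (279,180), ssd (350,187) and stick (cross, 318,219). The pile is at (276,262), the loupe at (186,205) and the glue stick at (400,238). The side view agrees with this.

```bash
cat > h.py <<'E'
import numpy as np,cv2
from scipy.spatial.transform import Rotation as R
def K(c):return np.array([[c["fx"],0,c["cx"]],[0,c["fy"],c["cy"]],[0,0,1]]),np.array([c["k1"],0,0,0,0.])
def rays(c,px):
    k,d=K(c);u=cv2.undistortPoints(np.asarray(px,float).reshape(-1,1,2),k,d)[:,0]
    v=np.c_[u[:,0],-u[:,1],-np.ones(len(u))]
    return R.from_rotvec(c["rotation"]).apply(v)      # scaled so depth=1
def onz(c,px,z):
    v=rays(c,px);return c["position"]+v*((z-c["position"][2])/v[:,2])[:,None]
def bydepth(c,px,d):
    px=np.asarray(px,int).reshape(-1,2);return c["position"]+rays(c,px)*d[px[:,1],px[:,0]][:,None]
def rect(P):  # min-area rect in world xy, mm: centre, long, short, angle of long axis deg
    (x,y),(w,h),a=cv2.minAreaRect((P[:,:2]*1000).astype(np.float32))
    if w<h:w,h,a=h,w,a+90
    return np.round([x,y,w,h,(a+90)%180-90],1)
def masks(im):
    h=cv2.cvtColor(im,cv2.COLOR_RGB2HSV);return h
def cloud(c,d):
    yy,xx=np.mgrid[0:420,0:560];px=np.c_[xx.ravel(),yy.ravel()]
    return bydepth(c,px,d).reshape(420,560,3)
E
python3 - <<'E'
from h import *
from plant import r
c=r.calibration("top");z=np.load("top0.npz");im,d=z["im"],z["d"]
C=cloud(c,d);h=masks(im)
y=cv2.inRange(h,(15,150,100),(28,255,255));y[:110]=0;y[250:]=0
n,l,st,ce=cv2.connectedComponentsWithStats(y)
for i in range(1,n):
    if st[i,4]<200:continue
    m=l==i;px=np.argwhere(m)[:,::-1]
    zz=np.median(C[m][:,2]);print("yellow",ce[i].round(),st[i,4],"z",zz.round(4),rect(onz(c,px,zz)))
for p in [(312,128),(318,170),(300,200),(345,215),(276,285),(286,262),(272,266),(278,256),(245,340),(250,285),(330,290)]:
    x,y_=p;print(p,im[y_,x],C[y_,x].round(4))
for n in(["wrist"]):
    w=r.calibration(n);print(w)
    s=r.get_state();T=R.from_rotvec(s["tool_rot"]);print("cam in tool",T.inv().apply(w["position"]-s["eef_pos"]),(T.inv()*R.from_rotvec(w["rotation"])).as_matrix().round(3),T.as_matrix().round(3))
big=cv2.resize(im[105:305,170:430],None,fx=3,fy=3,interpolation=cv2.INTER_CUBIC);cv2.imwrite("pics/top_crop.png",big[:,:,::-1])
# block tops by depth height
m=((C[:,:,2]>.018)&(C[:,:,2]<.032)).astype(np.uint8);m[:100]=0;m[260:]=0;m[:,:235]=0;m[:,395:]=0
px=np.argwhere(m)[:,::-1];print("tops",np.percentile(C[m>0][:,2],[5,50,95]),rect(C[m>0]))
E
```

```text
yellow [311. 150.] 496 z 0.0108 [ 558.1 -295.3   59.3   27.    44.8]
yellow [278. 180.] 1021 z 0.0118 [ 501.4 -240.    57.1   55.1   45.1]
yellow [350. 188.] 1449 z 0.0189 [ 488.8 -363.7   86.2   50.8   45.3]
yellow [318. 219.] 901 z 0.0208 [ 433.2 -308.8   63.3   58.9  -44.3]
(312, 128) [27 28 28] [ 0.5934 -0.2974  0.0241]
(318, 170) [30 31 33] [ 0.5175 -0.3084  0.0242]
(300, 200) [35 34 35] [ 0.4642 -0.2782  0.023 ]
(345, 215) [30 31 31] [ 0.4388 -0.354   0.0288]
(276, 285) [107  54   4] [ 0.3206 -0.2407  0.0153]
(286, 262) [162 169 170] [ 0.3564 -0.2562  0.0425]
(272, 266) [19 30 31] [ 0.3466 -0.2342  0.0744]
(278, 256) [21 23 20] [ 0.3618 -0.2432  0.0794]
(245, 340) [159 166 167] [ 0.2315 -0.1929  0.0236]
(250, 285) [146 104  65] [ 0.3206 -0.1965 -0.003 ]
(330, 290) [164 127  90] [ 3.151e-01 -3.317e-01  3.000e-04]
{'fx': 310.3077885400599, 'fy': 310.3077885400599, 'cx': 277.4172246550447, 'cy': 211.8671301095605, 'k1': -0.0019765355748261743, 'position': array([ 0.28679847, -0.50215576,  0.37272373]), 'rotation': array([-0.2525003 ,  0.17006836, -1.16776197])}
cam in tool [ 0.07160137 -0.00096896 -0.14213287] [[-0.     0.959  0.283]
 [ 1.     0.    -0.   ]
 [-0.     0.283 -0.959]] [[ 0.923  0.385 -0.001]
 [ 0.385 -0.923  0.001]
 [ 0.    -0.002 -1.   ]]
tops [0.01866298 0.02451055 0.02781851] [ 455.3 -312.1  271.2  205.3   44.9]
```

View pics/top_crop.png

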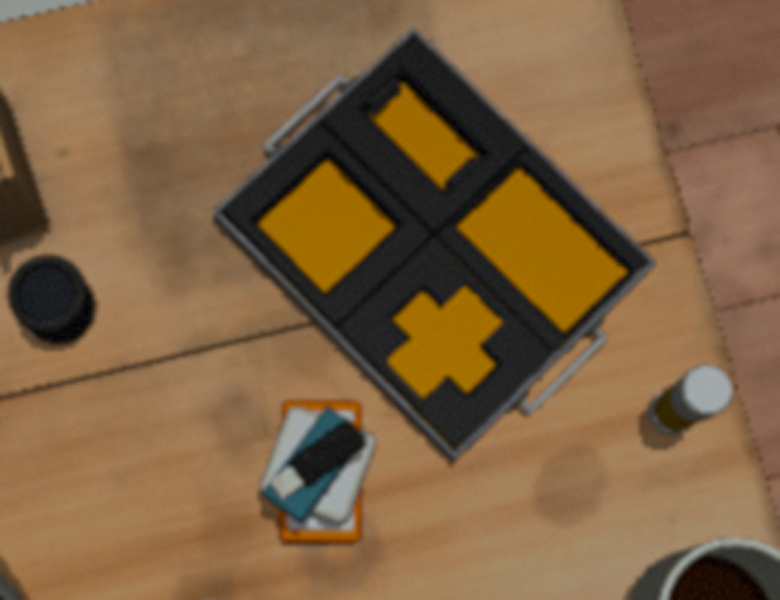

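The crop confirms the tray axes at 45° and the pile with the stick on top of the case, charger and drive. Next I move the wrist camera over the tray and pile.

Call:
{"name": "arm_command", "arguments": {"moves": "3.7 -1.2 0.6 0 0 0;3.7 -1.2 0.6 0 0 0;3.7 -1.2 0.6 0 0 0;3.7 -1.2 0.6 0 0 0;3.7 -1.2 0.6 0 0 0;3.7 -1.2 0.6 0 0 0;3.7 -1.2 0.4 0 0 0;0 0 0 0 0 -5.6;0 0 0 0 0 -5.6;0 0 0 0 0 -5.6;0 0 0 0 0 -5.6;0 0 0 0 0 0"}}

```text
time_s: 1.1
eef_pos: [0.4279, -0.3533, 0.1908]
tool_rot: [-2.9, -1.205, 0.001]
wrist_force: [-0.6, 0.0, -0.2]
finger_gap: 0.0856
grasp_force: 0.0
```

```bash
cat >> h.py <<'E'
def snap(n,name):
    from plant import r
    c=r.calibration(n);im,d=r.get_image(n);cv2.imwrite(f"pics/{name}.png",im[:,:,::-1]);np.savez(name+".npz",im=im,d=d,**c)
    return c,im,d
def load(name):
    z=np.load(name+".npz");return {k:z[k] for k in z if k not in("im","d")},z["im"],z["d"]
def go(x,y,z,yaw):
    from plant import r
    s=r.get_state();T=R.from_rotvec(s["tool_rot"]);p=T.inv().apply(np.array([x,y,z])-s["eef_pos"])*100
    a=np.radians(yaw);G=R.from_matrix([[np.cos(a),np.sin(a),0],[np.sin(a),-np.cos(a),0],[0,0,-1]])
    m=T.as_matrix();print("t",round(s["time_s"],2),"pos",s["eef_pos"].round(4),"yaw",np.degrees(np.arctan2(m[1,0],m[0,0])).round(1),"shift cm",p.round(2),"turn",np.degrees((T.inv()*G).as_rotvec()).round(1),"q",s["qpos"].round(2),"F",s["wrist_force"].round(1))
E
python3 - <<'E'
from h import *
c,im,d=snap("wrist","w0");go(.43,-.35,.19,45)
C=cloud(c,d)
h=masks(im);y=cv2.inRange(h,(15,150,80),(28,255,255))
n,l,st,ce=cv2.connectedComponentsWithStats(y)
for i in range(1,n):
    if st[i,4]<400:continue
    m=l==i;zz=np.median(C[m][:,2]);print("yellow",ce[i].round(),st[i,4],"z",zz.round(4),rect(onz(c,np.argwhere(m)[:,::-1],zz)))
E
```

```text
t 1.15 pos [ 0.4278 -0.3534  0.1909] yaw 44.9 shift cm [ 0.4  -0.08  0.09] turn [-0.   0.  -0.1] q [-0.71  0.32  1.67 -0.    1.15  0.08] F [-0.9 -0.2 -1. ]
yellow [332.  50.] 2345 z 0.0095 [ 558.  -293.3   66.5   31.4   45.1]
yellow [248.  50.] 4248 z 0.0105 [ 502.  -238.    58.3   57.   -44.9]
yellow [328. 154.] 4545 z 0.0175 [ 489.1 -361.9   86.6   52.6   45.1]
yellow [250. 155.] 2733 z 0.0195 [ 434.3 -306.4   63.9   59.4  -44.9]
```

View pics/w0.png

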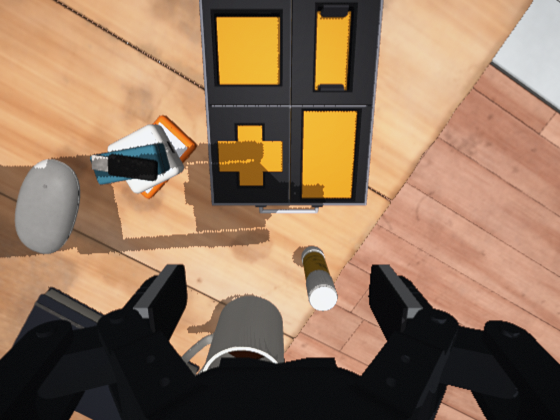

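The wrist view shows the charger cutout at (248,50), cards at (332,50), ssd at (328,154) and stick at (250,155). They fit the 96 x 78 mm grid to within 0.6 mm. The pile is at (145,160), and its tops come next.

```bash
cat > pile.py <<'E'
from h import *
def big(m):
    m=cv2.morphologyEx(m,cv2.MORPH_OPEN,np.ones((3,3)))
    n,l,st,ce=cv2.connectedComponentsWithStats(m);i=1+np.argmax(st[1:,4]);return np.argwhere(l==i)[:,::-1]
def pile(name,box=(.345,-.245,.075)):
    c,im,d=load(name);C=cloud(c,d);h=masks(im).astype(int)
    near=(abs(C[:,:,0]-box[0])<box[2])&(abs(C[:,:,1]-box[1])<box[2])
    Z=C[:,:,2];H,S,V=h[:,:,0],h[:,:,1],h[:,:,2]
    for n,z,m in(("stick",.076,near&(Z>.0705)&((S<110)|(V<35))),("case",.068,near&(Z>.061)),("charger",.042,near&(Z>.036)&(Z<.048)&(S<70)),("ssd",.014,near&(Z>.008)&(Z<.022)),("orange",.012,near&(H>5)&(H<18)&(S>200)&(Z<.022))):
        if m.sum()<60:continue
        px=big(m.astype(np.uint8));print(n,len(px),"z",np.median(C[px[:,1],px[:,0]][:,2]).round(4),rect(onz(c,px,z)))
E
python3 - <<'E'
from pile import *
pile("w0");pile("top0")
E
```

```text
stick 14156 z 0.2596 [ 183.  -334.   273.3  114.2  -18.5]
case 14214 z 0.2595 [ 173.8 -335.   281.8  117.8  -18.5]
charger 717 z 0.041 [ 373.7 -218.5   51.7   16.8  -36.2]
ssd 776 z 0.0132 [ 395.7 -240.6   48.3   22.6   74.9]
orange 402 z 0.0126 [ 397.  -241.    46.5   20.3   72. ]Traceback (most recent call last):
  File "<stdin>", line 2, in <module>
  File "pile.py", line 6, in pile
    c,im,d=load(name);C=cloud(c,d);h=masks(im).astype(int)
                        ~~~~~^^^^^
  File "h.py", line 20, in cloud
    return bydepth(c,px,d).reshape(420,560,3)
           ~~~~~~~^^^^^^^^
  File "h.py", line 11, in bydepth
    px=np.asarray(px,int).reshape(-1,2);return c["position"]+rays(c,px)*d[px[:,1],px[:,0]][:,None]
                                               ~^^^^^^^^^^^^
KeyError: 'position'
```

Call:
{"name": "arm_command", "arguments": {"moves": "0.5 -4 0 0 0 0;0.5 -4 0 0 0 0;0.5 -4 0 0 0 0;0.5 -4 0 0 0 0;0.5 -4 0 0 0 0;0 0 0 0 0 7;0 0 0 0 0 7;0 0 0 0 0 7;0 0 0 0 0 7;0 0 0 0 0 7;0 0 0 0 0 7;0 0 0 0 0 7"}}

```text
time_s: 2.15
eef_pos: [0.3039, -0.1946, 0.1913]
tool_rot: [3.139, -0.123, 0.0]
wrist_force: [0.2, 0.2, 0.8]
finger_gap: 0.0855
grasp_force: 0.0
```

Call:
{"name": "arm_command", "arguments": {"moves": "0 0 0 0 0 7;0 0 0 0 0 7;0 0 0 0 0 7;0 0 0 0 0 7;0 0 0 0 0 7;0 0 0 0 0 7;0 0 0 0 0 7;0 0 0 0 0 0"}}

```text
time_s: 2.82
eef_pos: [0.304, -0.1946, 0.1913]
tool_rot: [2.809, -1.408, -0.0]
wrist_force: [-0.3, -0.2, 0.3]
finger_gap: 0.0852
grasp_force: 0.0
```

```bash
sed -i 's/near&(Z>.0705)/near\&(Z>.0705)\&(Z<.09)/;s/near&(Z>.061)/near\&(Z>.061)\&(Z<.09)/' pile.py
python3 - <<'E'
from pile import *
snap("wrist","w1");go(.345,-.245,.19,-52);pile("w1");pile("w0")
E
```

```text
t 2.87 pos [ 0.304  -0.1946  0.1913] yaw -53.0 shift cm [ 6.5  -0.24  0.13] turn [ 0.  0. -1.] q [-0.6   0.01  2.06 -0.    1.07  1.89] F [-0.8 -0.6  0.7]
stick 1371 z 0.0755 [ 360.7 -237.3   52.4   17.2  -54. ]
case 2298 z 0.0743 [ 359.  -237.    58.6   29.1  -36.5]
charger 727 z 0.041 [ 352.8 -256.9   51.1   17.1  -34.5]
ssd 670 z 0.0175 [ 397.2 -290.9   73.7   11.9   45.1]
orange 215 z 0.0129 [ 326.  -246.7   37.3   15.4  -65.3]
stick 1232 z 0.0755 [ 362.2 -238.    53.4   17.5  -53.3]
case 2143 z 0.074 [ 360.  -237.7   59.9   30.2  -35.3]
charger 717 z 0.041 [ 373.7 -218.5   51.7   16.8  -36.2]
ssd 776 z 0.0132 [ 395.7 -240.6   48.3   22.6   74.9]
orange 402 z 0.0126 [ 397.  -241.    46.5   20.3   72. ]
```

View pics/w1.png

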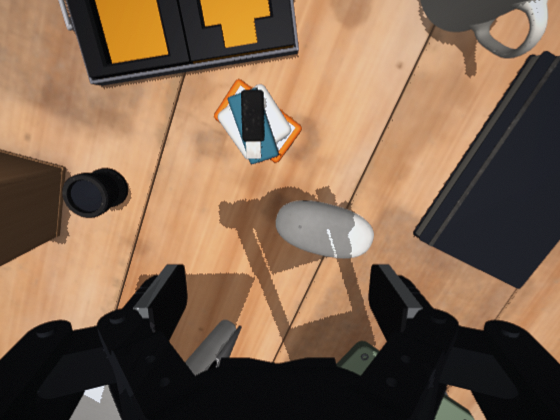

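The view shows the stick at (252,115) on the case, the charger and the rotated drive. The two wrist views agree on the stick to 1.5 mm, so I grasp it with the fingertips.

Call:
{"name": "arm_command", "arguments": {"moves": "1.77 -0.5 2.2 0 0 1;1.77 -0.5 2.2 0 0 0;1.77 -0.5 2.2 0 0 0;1.77 -0.5 2.2 0 0 0;0 0 0 0 0 0;0 0 0.87 0 0 0;0 0 0.87 0 0 0;0 0 0.87 0 0 0;0 0 0.87 0 0 0;0 0 0 0 0 0", "grip": 4.5, "force": 30}}

```text
time_s: 3.7
eef_pos: [0.3609, -0.2389, 0.0674]
tool_rot: [-2.799, 1.425, 0.004]
wrist_force: [0.7, -0.1, 0.5]
finger_gap: 0.0452
grasp_force: 0.0
```

```bash
python3 - <<'E'
from pile import *
c,im,d=snap("wrist","w2");go(.3625,-.239,.0685,-54)
C=cloud(c,d)
cv2.imwrite("pics/w2c.png",cv2.resize(im[100:380,100:460],None,fx=2,fy=2)[:,:,::-1])
E
```

```text
t 3.75 pos [ 0.3613 -0.2392  0.0681] yaw -54.0 shift cm [ 0.05 -0.11 -0.04] turn [0.  0.1 0. ] q [-0.61  0.29  2.1  -0.    0.75  1.9 ] F [ 0.1 -0.1  0.4]
```

View pics/w2c.png

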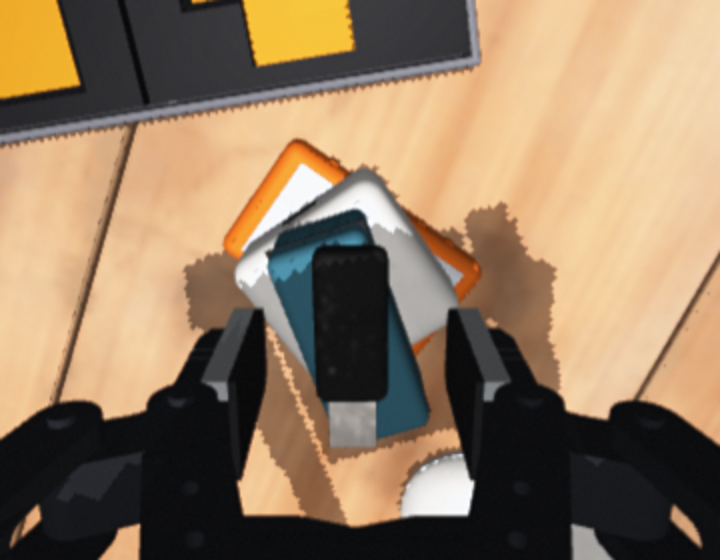

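The crop shows the stick body centred between the fingertips at (350,330). I close and lift.

Call:
{"name": "arm_command", "arguments": {"moves": "0 -0.1 0 0 0 0;0 0 0 0 0 0;0 0 0 0 0 0;0 0 0 0 0 0;0 0 0 0 0 0;0 0 0 0 0 0;0 0 0 0 0 0", "grip": 1.2, "force": 30}}

```text
time_s: 4.33
eef_pos: [0.3634, -0.2395, 0.0692]
tool_rot: [2.799, -1.426, 0.002]
wrist_force: [-0.8, 1.8, 5.4]
finger_gap: 0.0167
grasp_force: 30.9
```

Call:
{"name": "arm_command", "arguments": {"moves": "0 0 -0.5 0 0 0;0 0 -1 0 0 0;0 0 -2 0 0 0;0 0 -2 0 0 0;0 0 0 0 0 0"}}

```text
time_s: 4.75
eef_pos: [0.3648, -0.2406, 0.1266]
tool_rot: [2.798, -1.425, 0.011]
wrist_force: [0.1, -0.3, 0.6]
finger_gap: 0.0164
grasp_force: 30.2
```

```bash
python3 - <<'E'
from pile import *
c,im,d=snap("wrist","w3");go(.4344,-.3062,.1,45)
pile("w3")
cv2.imwrite("pics/w3c.png",cv2.resize(im[100:380,100:460],None,fx=2,fy=2)[:,:,::-1])
E
```

```text
t 4.8 pos [ 0.364  -0.24    0.1251] yaw -54.0 shift cm [ 9.49 -1.8   2.55] turn [  0.1  -0.2 -99. ] q [-0.61  0.21  2.03 -0.    0.9   1.9 ] F [-0.2  0.  -0. ]
case 1024 z 0.0673 [ 374.8 -246.9   26.    22.7   54.9]
charger 1142 z 0.0409 [ 358.5 -253.    50.9   21.4  -17. ]
ssd 874 z 0.0133 [ 396.3 -241.6   47.5   19.6   73.1]
orange 334 z 0.0128 [ 396.7 -241.2   47.1   18.    72.2]
```

View pics/w3c.png

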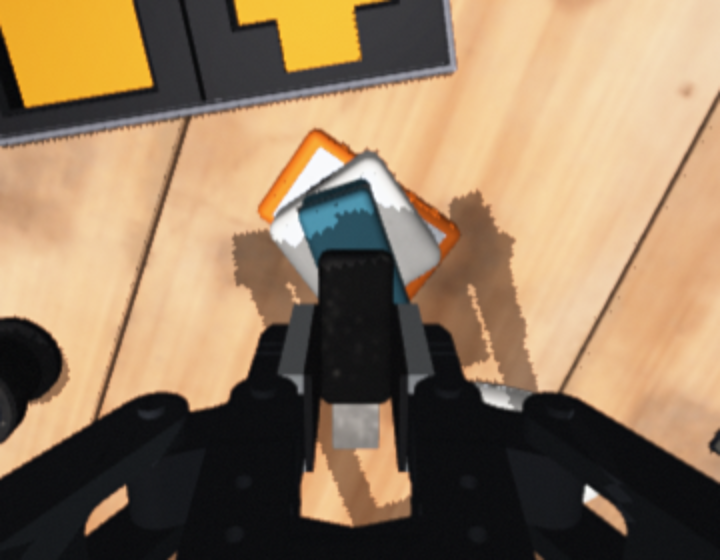

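The stick is held by its body, from crop rows 252 to 448. I measure its offset in the hand.

```bash
python3 - <<'E'
from h import *
from plant import r
c,im,d=load("w3");s=r.get_state();T=R.from_rotvec(s["tool_rot"])
P=onz(c,[(277,226),(277,324),(260,260),(296,260)],s["eef_pos"][2]+.0065)
print((T.inv().apply(P-s["eef_pos"])*1000).round(1))
E
```

```text
[[ 24.5  -0.3  -6.4]
 [-28.8  -0.3  -6.6]
 [  7.2  -8.5  -6.5]
 [  7.2   8.9  -6.5]]
```

Call:
{"name": "arm_command", "arguments": {"moves": "2 -0.4 0.5 0 0 0;2.5 -0.5 0.5 0 0 0;2.5 -0.5 0.5 0 0 0;2.5 -0.4 0 0 0 0;0 0 0 0 0 -7;0 0 0 0 0 -7;0 0 0 0 0 -7;0 0 0 0 0 -7;0 0 0 0 0 -7;0 0 0 0 0 -7;0 0 0 0 0 -7;0 0 0 0 0 -7"}}

```text
time_s: 5.8
eef_pos: [0.4326, -0.305, 0.1071]
tool_rot: [-3.139, -0.065, 0.003]
wrist_force: [0.9, -0.6, 0.3]
finger_gap: 0.0168
grasp_force: 30.2
```

Call:
{"name": "arm_command", "arguments": {"moves": "0 0 0.6 0 0 -7;0 0 0.6 0 0 -7;0 0 0.6 0 0 -7;0 0 0.6 0 0 -7;0 0 0 0 0 -7;0 0 0 0 0 -7;0 0 0 0 0 -1;0 0 0 0 0 0;0 0 0 0 0 0"}}

```text
time_s: 6.55
eef_pos: [0.433, -0.3053, 0.0839]
tool_rot: [-2.903, -1.199, 0.001]
wrist_force: [-0.6, -0.7, -1.1]
finger_gap: 0.017
grasp_force: 30.2
```

```bash
python3 - <<'E'
from pile import *
c,im,d=snap("wrist","w4");go(.4344,-.3062,.0225,45)
C=cloud(c,d);y=cv2.inRange(masks(im),(15,150,60),(28,255,255));n,l,st,ce=cv2.connectedComponentsWithStats(y)
for i in range(1,n):
    if st[i,4]>400:m=l==i;print(ce[i].round(),st[i],rect(onz(c,np.argwhere(m)[:,::-1],np.median(C[m][:,2]))))
cv2.imwrite("pics/w4c.png",cv2.resize(im[100:380,100:460],None,fx=2,fy=2)[:,:,::-1])
E
```

```text
t 6.6 pos [ 0.4332 -0.3053  0.0841] yaw 44.9 shift cm [0.03 0.15 6.16] turn [-0.   0.  -0.1] q [-0.64  0.39  1.87 -0.    0.88  0.15] F [ 0.1 -0.1 -0.2]
[405.  77.] [ 379   22   55  114 4410] [ 558.5 -294.9   67.7   28.8   45.2]
[281.  78.] [ 234   30   95   99 9059] [ 502.1 -238.3   59.1   58.5  -45.1]
[328. 158.] [226 157 225   8 431] [ 493.5 -300.9  150.5    4.7  -45.1]
[393. 222.] [ 353  165   84  116 8397] [ 489.8 -362.1   86.2   51.5   45. ]
[282. 219.] [ 235  186   94   67 3645] [ 437.8 -303.    64.7   48.5  -45.1]
```

View pics/w4c.png

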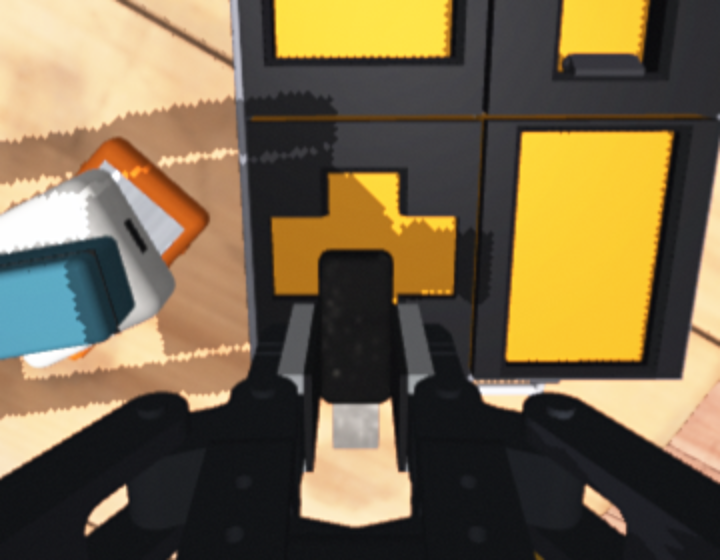

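The stick lines up with its cross-shaped cutout, whose arm is at crop x 325 to 400. I correct by 2.3 mm and 1.5 mm, then lower.

Call:
{"name": "arm_command", "arguments": {"moves": "0.23 0.15 1.0 0 0 0;0 0 1.5 0 0 0;0 0 1.5 0 0 0;0 0 1.0 0 0 0;0 0 0.4 0 0 0;0 0 0.3 0 0 0;0 0 0.2 0 0 0;0 0 0.1 0 0 0;0 0 0.1 0 0 0;0 0 0 0 0 0;0 0 0 0 0 0"}}

```text
time_s: 7.52
eef_pos: [0.4363, -0.3051, 0.0239]
tool_rot: [2.902, 1.202, 0.001]
wrist_force: [-0.9, 0.5, -0.7]
finger_gap: 0.0172
grasp_force: 30.2
```

Call:
{"name": "arm_command", "arguments": {"moves": "0 0 0.1 0 0 0;0 0 0.1 0 0 0;0 0 0 0 0 0;0 0 0 0 0 0"}}

```text
time_s: 7.85
eef_pos: [0.436, -0.3049, 0.0215]
tool_rot: [-2.902, -1.203, 0.0]
wrist_force: [0.7, 0.2, -0.4]
finger_gap: 0.0166
grasp_force: 30.2
```

Call:
{"name": "arm_command", "arguments": {"moves": "0 0 0.1 0 0 0;0 0 0 0 0 0;0 0 0 0 0 0"}}

```text
time_s: 8.1
eef_pos: [0.4361, -0.305, 0.0212]
tool_rot: [2.902, 1.203, 0.0]
wrist_force: [-1.0, 0.7, 4.8]
finger_gap: 0.0173
grasp_force: 30.8
```

Contact at 4.8 N. I release with a narrow opening and lift.

Call:
{"name": "arm_command", "arguments": {"moves": "0 0 -0.1 0 0 0;0 0 0 0 0 0;0 0 0 0 0 0;0 0 0 0 0 0", "grip": 2.5}}

```text
time_s: 8.43
eef_pos: [0.436, -0.3049, 0.0214]
tool_rot: [-2.902, -1.203, 0.0]
wrist_force: [-0.9, -0.9, 0.6]
finger_gap: 0.0252
grasp_force: 0.0
```

Call:
{"name": "arm_command", "arguments": {"moves": "0 0 -0.6 0 0 0;0 0 -1.5 0 0 0;0 0 -3 0 0 0;0 0 -4 0 0 0;-1 -3 -3 0 0 0;-1 -3.5 0 0 0 0;-1 -3.5 0 0 0 0;0 0 0 0 0 0"}}

```text
time_s: 9.1
eef_pos: [0.3386, -0.2515, 0.1409]
tool_rot: [-2.896, -1.199, 0.007]
wrist_force: [-0.5, 0.6, -1.5]
finger_gap: 0.0249
grasp_force: 0.0
```

```bash
python3 - <<'E'
from pile import *
c,im,d=snap("wrist","w5");go(.36,-.24,.2,-36);pile("w5");pile("w4")
C=cloud(c,d);h=masks(im)
m=((abs(C[:,:,0]-.434)<.045)&(abs(C[:,:,1]+.306)<.045)&(h[:,:,2]<70)&(C[:,:,2]>.0265)&(C[:,:,2]<.04)).astype(np.uint8)
print("stick z",np.median(C[m>0][:,2]),m.sum(),rect(onz(c,big(m),.029)))
E
```

```text
t 9.15 pos [ 0.3422 -0.2539  0.1414] yaw 45.0 shift cm [ 2.24  0.26 -5.86] turn [-0.1  0.1 81. ] q [-0.67  0.17  2.02 -0.    0.95  0.12] F [ 0.8 -0.2  0. ]
case 2925 z 0.0674 [ 360.2 -234.3   57.1   26.2  -35. ]
charger 1180 z 0.0411 [ 371.4 -217.1   52.    18.7  -34.7]
ssd 712 z 0.0145 [ 278.9 -186.9   33.7   22.7   86. ]
orange 76 z 0.0122 [ 391.1 -217.1   16.5    3.9   -3.6]
stick 189 z 0.0889 [ 409.2 -324.    11.6    7.8   44.3]
case 4623 z 0.0673 [ 362.8 -235.3   59.7   26.7  -35.1]
charger 2302 z 0.0409 [ 365.7 -237.2   51.8   50.1  -19.6]
ssd 1640 z 0.0132 [ 392.  -238.4   46.    25.5   86.7]
orange 928 z 0.0125 [ 392.8 -238.4   45.4   23.5   86.7]
stick z 0.02788100159823992 914 [ 437.7 -300.2   37.5   16.1   44.9]
```

View pics/w5.png

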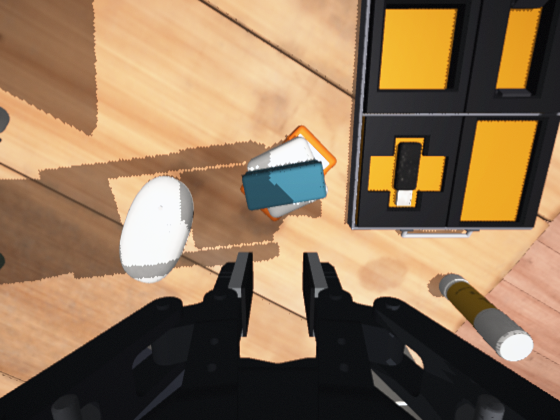

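The view shows the stick lying in its cutout at (405,170) and the case exposed at (285,187). I take a fresh, settled measurement.

```bash
python3 - <<'E'
from pile import *
c,im,d=snap("wrist","w6");pile("w6");go(.362,-.2355,.11,-35)
E
```

```text
case 2890 z 0.0673 [ 360.2 -234.3   57.    26.4  -35. ]
charger 1171 z 0.0411 [ 371.2 -217.4   52.1   18.6  -33.7]
ssd 722 z 0.0131 [ 392.5 -237.3   45.9   18.1  -88.4]
orange 68 z 0.0123 [ 391.  -217.    16.6    3.9   -3.7]
t 9.2 pos [ 0.3445 -0.2556  0.1418] yaw 45.0 shift cm [ 2.65 -0.19  3.18] turn [ 0.1 -0.1 80. ] q [-0.67  0.18  2.01 -0.    0.95  0.12] F [ 0.4 -0.1  0. ]
```

Call:
{"name": "arm_command", "arguments": {"moves": "2.6 -0.2 0 0 0 0;0 0 0 0 0 7;0 0 0 0 0 7;0 0 0 0 0 7;0 0 0 0 0 7;0 0 0 0 0 7;0 0 0 0 0 7;0 0 0 0 0 7;0 0 0 0 0 7;0 0 0 0 0 7;0 0 0 0 0 7;0 0 0 0 0 7", "grip": 5.5}}

```text
time_s: 10.2
eef_pos: [0.3639, -0.2372, 0.1413]
tool_rot: [3.017, -0.874, 0.002]
wrist_force: [0.8, -0.2, -0.8]
finger_gap: 0.0548
grasp_force: 0.0
```

Call:
{"name": "arm_command", "arguments": {"moves": "0 0 0 0 0 3;0 0 0 0 0 0;0 0 0 0 0 0"}}

```text
time_s: 10.45
eef_pos: [0.3634, -0.2369, 0.1413]
tool_rot: [2.997, -0.941, 0.001]
wrist_force: [0.3, 0.4, 0.2]
finger_gap: 0.055
grasp_force: 0.0
```

```bash
python3 - <<'E'
from pile import *
c,im,d=snap("wrist","w7");pile("w7");go(.3615,-.235,.058,-35)
E
```

```text
case 2582 z 0.0673 [ 360.5 -236.1   57.2   25.5  -34.9]
charger 865 z 0.041 [ 358.9 -254.    52.6   22.1  -11. ]
ssd 836 z 0.0132 [ 395.8 -240.3   47.2   19.7   76.4]
orange 330 z 0.0129 [ 398.1 -238.    44.1    7.5  -85.7]
t 10.5 pos [ 0.3632 -0.2368  0.1412] yaw -34.9 shift cm [-0.24 -0.05  8.32] turn [ 0.  -0.   0.1] q [-0.6   0.18  2.01 -0.    0.95  1.58] F [-0.4  0.3  0.5]
```

Call:
{"name": "arm_command", "arguments": {"moves": "-0.24 0 1.5 0 0 0;0 0 2.5 0 0 0;0 0 2.5 0 0 0;0 0 1 0 0 0;0 0 0.5 0 0 0;0 0 0.3 0 0 0;0 0 0 0 0 0"}}

```text
time_s: 11.08
eef_pos: [0.3608, -0.2352, 0.0582]
tool_rot: [2.996, -0.943, 0.0]
wrist_force: [0.0, -1.1, 0.5]
finger_gap: 0.055
grasp_force: 0.0
```

Call:
{"name": "arm_command", "arguments": {"moves": "0 0 0 0 0 0;0 0 0 0 0 0;0 0 0 0 0 0;0 0 0 0 0 0;0 0 0 0 0 0;0 0 0 0 0 0", "grip": 2, "force": 60}}

```text
time_s: 11.58
eef_pos: [0.3611, -0.2354, 0.0593]
tool_rot: [2.996, -0.944, 0.004]
wrist_force: [0.8, 0.5, 6.0]
finger_gap: 0.0243
grasp_force: 59.6
```

Call:
{"name": "arm_command", "arguments": {"moves": "0 0 -0.5 0 0 0;0 0 -1.5 0 0 0;0 0 -2.5 0 0 0;0 0 -2 0 0 0;0 0 0 0 0 0;0 0 0 0 0 0"}}

```text
time_s: 12.08
eef_pos: [0.3608, -0.2352, 0.1241]
tool_rot: [2.996, -0.944, 0.004]
wrist_force: [-0.5, 0.7, -0.9]
finger_gap: 0.024
grasp_force: 59.0
```

```bash
python3 - <<'E'
from pile import *
from plant import r
c,im,d=snap("wrist","w8");s=r.get_state();go(.5576,-.2936,.11,45);print(s["finger_gap"],s["grasp_force"])
C=cloud(c,d);h=masks(im).astype(int);T=R.from_rotvec(s["tool_rot"])
Q=T.inv().apply(C.reshape(-1,3)-s["eef_pos"]).reshape(C.shape)*1000
m=((h[:,:,0]>85)&(h[:,:,0]<115)&(h[:,:,1]>90)&(abs(Q[:,:,2]+9)<4)&(abs(Q[:,:,0])<45)&(abs(Q[:,:,1])<20))
print(m.sum(),"tool-frame pct x",np.percentile(Q[m][:,0],[0.5,99.5]),"y",np.percentile(Q[m][:,1],[.5,99.5]),"z",np.percentile(Q[m][:,2],[5,50,95]))
a=np.polyfit(Q[m][:,0],Q[m][:,2],1);print("tilt",a)
E
```

```text
t 12.13 pos [ 0.36   -0.2347  0.1231] yaw -35.0 shift cm [19.56 -6.5   1.31] turn [  0.   0. -80.] q [-0.6   0.2   2.04 -0.    0.9   1.58] F [-0.1  0.3 -1. ]
0.024085952948429367 58.96461546421051
5585 tool-frame pct x [-27.11846153  28.74069185] y [-12.46641299  12.13892596] z [-10.08690323  -9.11736688  -7.89435406]
tilt [ 7.08763163e-03 -9.07807112e+00]
```

Call:
{"name": "arm_command", "arguments": {"moves": "3.2 -1.1 0.2 0 0 0;3.2 -1.1 0.2 0 0 0;3.3 -1.1 0.2 0 0 0;3.3 -1.1 0.2 0 0 0;3.3 -1.1 0.2 0 0 0;3.2 -1 0.2 0 0 0;0 0 0 0 0 -7;0 0 0 0 0 -7;0 0 0 0 0 -7;0 0 0 0 0 -7;0 0 0 0 0 -7;0 0 0 0 0 -7"}}

```text
time_s: 13.13
eef_pos: [0.5564, -0.2929, 0.109]
tool_rot: [-3.133, -0.202, 0.005]
wrist_force: [-0.9, 0.7, -0.3]
finger_gap: 0.0241
grasp_force: 59.0
```

Call:
{"name": "arm_command", "arguments": {"moves": "0 0 0.4 0 0 -7;0 0 0.4 0 0 -7;0 0 0.4 0 0 -7;0 0 0.4 0 0 -7;0 0 0.4 0 0 -7;0 0 0 0 0 -3;0 0 0 0 0 0;0 0 0 0 0 0"}}

```text
time_s: 13.8
eef_pos: [0.5567, -0.2931, 0.0897]
tool_rot: [-2.901, -1.2, 0.003]
wrist_force: [0.7, -0.4, -0.4]
finger_gap: 0.0245
grasp_force: 59.0
```

```bash
python3 - <<'E'
from pile import *
c,im,d=snap("wrist","w9");go(.5570,-.2942,.0279,45)
C=cloud(c,d);y=cv2.inRange(masks(im),(15,150,60),(28,255,255));n,l,st,ce=cv2.connectedComponentsWithStats(y)
for i in range(1,n):
    if st[i,4]>400:m=l==i;print(ce[i].round(),st[i],rect(onz(c,np.argwhere(m)[:,::-1],np.median(C[m][:,2]))))
E
```

```text
t 13.85 pos [ 0.5569 -0.2932  0.0901] yaw 44.9 shift cm [-0.06  0.09  6.22] turn [-0.1  0.  -0.1] q [-0.5   0.52  1.62 -0.    1.    0.28] F [ 0.3 -0.2  1. ]
[280. 194.] [ 258  178   45   31 1071] [ 571.9 -278.8   32.3   22.6  -46.1]
[174. 220.] [ 133  185   81   72 5348] [ 500.2 -238.2   56.2   56.1  -45. ]
[279. 342.] [ 248  308   65   56 2260] [ 488.1 -362.9   52.8   52.8   43.8]
```

View pics/w9.png

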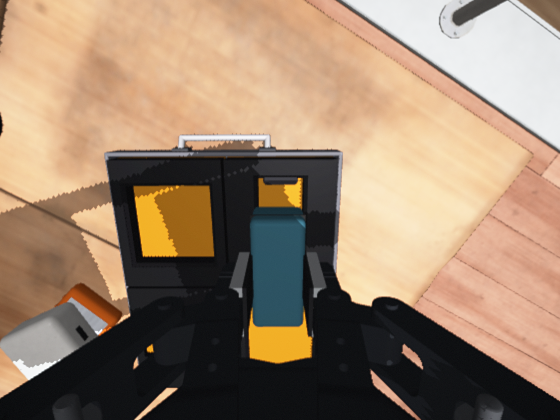

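The case is at (277,265), over the cards cutout at (280,194), and the lateral fit is within 1 mm. I lower and press.

Call:
{"name": "arm_command", "arguments": {"moves": "-0.06 0.07 1 0 0 0;0 0 1.5 0 0 0;0 0 1 0 0 0;0 0 0.5 0 0 0;0 0 0.4 0 0 0;0 0 0.4 0 0 0;0 0 0.3 0 0 0;0 0 0 0 0 0"}}

```text
time_s: 14.52
eef_pos: [0.5573, -0.2943, 0.0398]
tool_rot: [-2.902, -1.203, 0.001]
wrist_force: [-0.5, -0.4, -0.2]
finger_gap: 0.0243
grasp_force: 59.0
```

Call:
{"name": "arm_command", "arguments": {"moves": "0 0 0.2 0 0 0;0 0 0.2 0 0 0;0 0 0.2 0 0 0;0 0 0 0 0 0;0 0 0 0 0 0"}}

```text
time_s: 14.93
eef_pos: [0.5579, -0.2944, 0.0345]
tool_rot: [2.902, 1.202, 0.001]
wrist_force: [0.1, 0.7, 0.2]
finger_gap: 0.0244
grasp_force: 59.1
```

Call:
{"name": "arm_command", "arguments": {"moves": "0 0 0.2 0 0 0;0 0 0.2 0 0 0;0 0 0 0 0 0;0 0 0 0 0 0"}}

```text
time_s: 15.27
eef_pos: [0.5578, -0.2943, 0.0301]
tool_rot: [2.902, 1.203, 0.001]
wrist_force: [1.8, 0.7, 0.1]
finger_gap: 0.0239
grasp_force: 59.0
```

Call:
{"name": "arm_command", "arguments": {"moves": "0 0 0.1 0 0 0;0 0 0.1 0 0 0;0 0 0.1 0 0 0;0 0 0 0 0 0;0 0 0 0 0 0"}}

```text
time_s: 15.68
eef_pos: [0.5575, -0.2943, 0.0273]
tool_rot: [2.902, 1.203, 0.0]
wrist_force: [0.8, 1.9, 2.9]
finger_gap: 0.0241
grasp_force: 59.3
```

Call:
{"name": "arm_command", "arguments": {"moves": "0 0 0.1 0 0 0;0 0 0 0 0 0;0 0 0.05 0 0 0;0 0 0 0 0 0;0 0 0 0 0 0"}}

```text
time_s: 16.1
eef_pos: [0.5575, -0.2943, 0.0273]
tool_rot: [2.902, 1.202, 0.001]
wrist_force: [-1.0, 2.9, 10.4]
finger_gap: 0.0242
grasp_force: 60.3
```

Call:
{"name": "arm_command", "arguments": {"moves": "0 0 0 0 0 0;0 0 0 0 0 0;0 0 -1 0 0 0;0 0 -2 0 0 0;0 0 0 0 0 0;0 0 0 0 0 0", "grip": 4}}

```text
time_s: 16.6
eef_pos: [0.558, -0.2949, 0.0568]
tool_rot: [2.9, 1.202, 0.002]
wrist_force: [0.4, -0.4, -0.1]
finger_gap: 0.0402
grasp_force: 0.0
```

Call:
{"name": "arm_command", "arguments": {"moves": "0 0 0 0 0 0;0 0 0 0 0 0;0 0 0 0 0 0;0 0 0 0 0 0;0 0 0 0 0 0;0 0 0.8 0 0 0;0 0 0.5 0 0 0;0 0 0.3 0 0 0;0 0 0 0 0 0", "grip": 0}}

```text
time_s: 17.35
eef_pos: [0.5567, -0.2939, 0.0383]
tool_rot: [-2.901, -1.202, 0.002]
wrist_force: [-1.2, 0.7, 0.6]
finger_gap: -0.0001
grasp_force: 0.0
```

```bash
python3 - <<'E'
from pile import *
c,im,d=snap("wrist","w10");go(.5570,-.2942,.037,45)
C=cloud(c,d);h=masks(im).astype(int)
m=(h[:,:,0]>85)&(h[:,:,0]<115)&(h[:,:,1]>90)&(abs(C[:,:,0]-.5575)<.04)&(abs(C[:,:,1]+.2935)<.04)&(C[:,:,2]>.03)
Q=C[m];print(m.sum(),np.percentile(Q[:,2],[5,50,95]),"grad",np.linalg.lstsq(np.c_[Q[:,:2]-[.557,-.294],np.ones(len(Q))],Q[:,2],rcond=None)[0])
E
```

```text
t 17.4 pos [ 0.5571 -0.2941  0.0389] yaw 45.0 shift cm [-0.01  0.    0.19] turn [-0.1  0.   0. ] q [-0.5   0.57  1.67 -0.    0.9   0.28] F [ 1.1 -0.3 -0.1]
2446 [0.03356265 0.03549193 0.03676412] grad [-0.08685634 -0.3044741   0.04151817]
```

Call:
{"name": "arm_command", "arguments": {"moves": "0 0 0.15 0 0 0;0 0 0.1 0 0 0;0 0 0.1 0 0 0;0 0 0 0 0 0;0 0 0 0 0 0"}}

```text
time_s: 17.82
eef_pos: [0.5575, -0.2944, 0.0363]
tool_rot: [2.902, 1.203, 0.0]
wrist_force: [0.6, -0.4, 0.6]
finger_gap: -0.0002
grasp_force: 0.0
```

Call:
{"name": "arm_command", "arguments": {"moves": "0 0 0.1 0 0 0;0 0 0.1 0 0 0;0 0 0 0 0 0;0 0 0 0 0 0"}}

```text
time_s: 18.15
eef_pos: [0.5576, -0.2944, 0.036]
tool_rot: [2.901, 1.202, 0.001]
wrist_force: [-2.4, 1.7, 10.0]
finger_gap: 0.0001
grasp_force: 4.7
```

Call:
{"name": "arm_command", "arguments": {"moves": "0 0 0.1 0 0 0;0 0 0 0 0 0;0 0 0 0 0 0"}}

```text
time_s: 18.4
eef_pos: [0.5577, -0.2944, 0.036]
tool_rot: [2.901, 1.202, 0.001]
wrist_force: [-3.7, 2.2, 14.1]
finger_gap: -0.0002
grasp_force: 7.3
```

Call:
{"name": "arm_command", "arguments": {"moves": "0 0 -1 0 0 0;0 0 -2.5 0 0 0;0 0 -3.5 0 0 0;0 0 -3.5 0 0 0;-4 0 0 0 0 0;-4 0 0 0 0 0;-4 0 0 0 0 0;-4 0 0 0 0 0;0 -3 0 0 0 0;0 -3 0 0 0 0;0 0 0 0 0 0;0 0 0 0 0 0", "grip": 8.5}}

```text
time_s: 19.4
eef_pos: [0.4009, -0.3646, 0.1386]
tool_rot: [2.902, 1.202, 0.0]
wrist_force: [-0.1, 0.2, 0.7]
finger_gap: 0.0849
grasp_force: 0.0
```

```bash
python3 - <<'E'
from pile import *
c,im,d=snap("wrist","w11");go(.362,-.237,.13,-20);pile("w11")
C=cloud(c,d);h=masks(im).astype(int)
m=(h[:,:,0]>85)&(h[:,:,0]<115)&(h[:,:,1]>90)&(abs(C[:,:,0]-.5575)<.04)&(abs(C[:,:,1]+.2935)<.04)
Q=C[m&(C[:,:,2]>.032)];print(len(Q),np.percentile(Q[:,2],[5,50,95]),"grad",np.linalg.lstsq(np.c_[Q[:,:2]-[.557,-.294],np.ones(len(Q))],Q[:,2],rcond=None)[0],rect(Q))
E
```

```text
t 19.45 pos [ 0.4022 -0.3654  0.1389] yaw 45.0 shift cm [  6.24 -11.92   0.87] turn [ 0.1 -0.1 65. ] q [-0.76  0.35  1.78 -0.    1.02  0.03] F [ 0.4 -0.7 -1.1]
charger 4711 z 0.0412 [ 364.2 -238.5   51.3   50.7  -19.3]
ssd 1163 z 0.0132 [ 395.7 -240.9   48.2   22.1   74.5]
orange 630 z 0.0127 [ 396.  -241.3   48.1   20.7   74. ]
1246 [0.03356906 0.03543866 0.03676592] grad [0.03137921 0.01236252 0.0359497 ] [ 543.5 -307.1   26.3   20.7  -45. ]
```

View pics/w11.png

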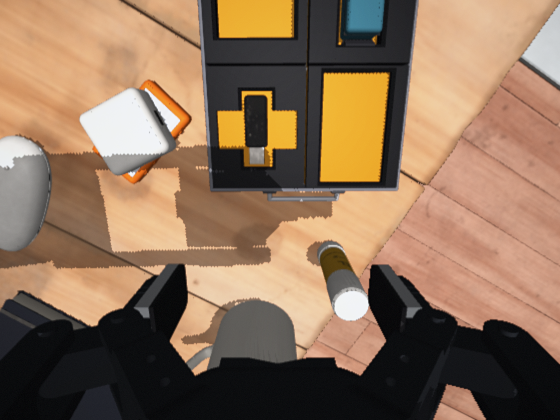

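The view shows the case seated in its cutout at (362,20), the stick at (256,130) and the charger exposed at (127,128). I measure the fingertip setback against the opening from the stored pictures.

```bash
python3 - <<'E'
from h import *
for n,(p,gap) in {"w7":((.3632,-.2368,.1412,-34.9),55),"w11":((.4022,-.3654,.1389,45),85),"w0":((.4278,-.3534,.1909,44.9),85),"w6":((.3445,-.2556,.1418,45),25)}.items():
    c,im,d=load(n);C=cloud(c,d);a=np.radians(p[3]);T=np.array([[np.cos(a),np.sin(a),0],[np.sin(a),-np.cos(a),0],[0,0,-1]])
    Q=((C-np.array(p[:3]))@T*1000).reshape(-1,3)
    Q=Q[(abs(Q[:,0])<13)&(Q[:,2]>-60)&(Q[:,2]<25)&(abs(Q[:,1])<62)]
    for sgn in(-1,1):
        q=Q[sgn*Q[:,1]>3];print(n,gap,sgn,len(q),"z max",np.percentile(q[:,2],[90,98,99.5]).round(1),"inner |y|",np.percentile(abs(q[:,1]),[1]).round(1))
E
```

```text
w7 55 -1 6120 z max [-20.7  -9.4  -5.7] inner |y| [27.3]
w7 55 1 6081 z max [-20.5  -9.3  -5.7] inner |y| [27.]
w11 85 -1 3338 z max [-20.8 -14.8 -13.2] inner |y| [44.6]
w11 85 1 3500 z max [-21.1 -14.9 -13. ] inner |y| [39.5]
w0 85 -1 3297 z max [-21.1 -15.5 -13.5] inner |y| [43.3]
w0 85 1 3339 z max [-21.  -15.2 -13.6] inner |y| [41.2]
w6 25 -1 6254 z max [-21.6  -7.8  -3.9] inner |y| [16.3]
w6 25 1 6291 z max [-21.8  -7.8  -3.6] inner |y| [8.6]
```

Setback goes roughly as 13 mm·(gap/85)², so about 5 mm at the charger's width. I move over the charger.

Call:
{"name": "arm_command", "arguments": {"moves": "1.6 -2.9 0 0 0 0;1.6 -2.9 0 0 0 0;1.6 -2.9 0 0 0 0;1.6 -2.9 0 0 0 0;0 0 0 0 0 -6.4;0 0 0 0 0 -6.4;0 0 0 0 0 -6.4;0 0 0 0 0 -6.4;0 0 1 0 0 0;0 0 0 0 0 0;0 0 0 0 0 0"}}

```text
time_s: 20.37
eef_pos: [0.366, -0.2381, 0.1282]
tool_rot: [2.563, 1.816, -0.0]
wrist_force: [0.6, 0.1, 0.7]
finger_gap: 0.0851
grasp_force: 0.0
```

```bash
python3 - <<'E'
from pile import *
snap("wrist","w12");go(.365,-.238,.0245,70.6);pile("w12")
E
```

```text
t 20.42 pos [ 0.366  -0.2382  0.1284] yaw 70.6 shift cm [-1.000e-02 -1.100e-01  1.039e+01] turn [0. 0. 0.] q [-0.6   0.2   2.02 -0.    0.92 -0.27] F [ 0.4 -0.8  0.7]
charger 4060 z 0.0413 [ 362.8 -234.8   50.7   50.3   70.6]
ssd 793 z 0.0147 [ 279.2 -186.2   32.6   22.5   88.8]
orange 409 z 0.013 [ 396.4 -234.7   47.4   17.1  -71.6]
```

```bash
python3 - <<'E'
from pile import *
for n in("w4","w11","w12"):
    c,im,d=load(n);C=cloud(c,d);Z=C[:,:,2]
    m=(abs(C[:,:,0]-.365)<.045)&(abs(C[:,:,1]+.237)<.045)&(Z>.034)&(Z<.05)
    px=big(m.astype(np.uint8));print(n,len(px),px.min(0),px.max(0),rect(onz(c,px,.042)),"depth pts",rect(C[px[:,1],px[:,0]]),c["position"].round(4))
E
```

```text
w4 2656 [ 76 189] [180 264] [ 366.2 -237.3   53.2   50.4  -19.4] depth pts [ 364.6 -237.4   51.7   51.5   71. ] [ 0.4834 -0.2538  0.2261]
w11 4821 [79 87] [169 174] [ 364.6 -238.5   52.1   51.   -19.3] depth pts [ 362.7 -236.8   52.2   52.1  -19.2] [ 0.4511 -0.3129  0.2808]
w12 4130 [240 183] [306 246] [ 362.9 -234.9   50.7   50.6   70.6] depth pts [ 362.3 -236.1   51.8   51.6  -18.9] [ 0.3891 -0.1694  0.2703]
```

The close, central view w12 is the most reliable, so I shift toward it and descend.

Call:
{"name": "arm_command", "arguments": {"moves": "0.1 -0.35 1 0 0 0;0 0 2.5 0 0 0;0 0 2.5 0 0 0;0 0 2.5 0 0 0;0 0 1 0 0 0;0 0 0.6 0 0 0;0 0 0.3 0 0 0;0 0 0 0 0 0;0 0 0 0 0 0"}}

```text
time_s: 21.17
eef_pos: [0.3629, -0.2363, 0.0249]
tool_rot: [2.562, 1.815, 0.001]
wrist_force: [-0.4, 0.7, 0.9]
finger_gap: 0.0852
grasp_force: 0.0
```

Call:
{"name": "arm_command", "arguments": {"moves": "0 0 0 0 0 0;0 0 0 0 0 0;0 0 0 0 0 0;0 0 0 0 0 0;0 0 0 0 0 0;0 0 0 0 0 0", "grip": 4.5, "force": 60}}

```text
time_s: 21.67
eef_pos: [0.3626, -0.2361, 0.0252]
tool_rot: [2.562, 1.815, 0.001]
wrist_force: [-0.6, 0.2, 7.0]
finger_gap: 0.0506
grasp_force: 63.0
```

Call:
{"name": "arm_command", "arguments": {"moves": "0 0 -0.5 0 0 0;0 0 -1.5 0 0 0;0 0 -2.5 0 0 0;0 0 -2.5 0 0 0;0 0 0 0 0 0;0 0 0 0 0 0;0 0 0 0 0 0"}}

```text
time_s: 22.25
eef_pos: [0.3616, -0.2354, 0.0938]
tool_rot: [-2.563, -1.815, 0.001]
wrist_force: [0.3, -0.0, -1.9]
finger_gap: 0.0509
grasp_force: 62.8
```

```bash
cat > held.py <<'E'
from pile import *
def held(name,ztop,col):
    from plant import r
    c,im,d=snap("wrist",name);s=r.get_state();T=R.from_rotvec(s["tool_rot"])
    C=cloud(c,d);h=masks(im).astype(int);Q=T.inv().apply(C.reshape(-1,3)-s["eef_pos"]).reshape(C.shape)*1000
    m=(abs(Q[:,:,2]-ztop)<5)&(abs(Q[:,:,0])<50)&(abs(Q[:,:,1])<27)&col(h)
    px=big(m.astype(np.uint8));q=Q[px[:,1],px[:,0]]
    P=T.inv().apply(onz(c,px,s["eef_pos"][2]-np.median(q[:,2])/1000)-s["eef_pos"])*1000
    print(name,len(px),"x",np.percentile(P[:,0],[.5,99.5]).round(1),"y",np.percentile(P[:,1],[.5,99.5]).round(1),"z",np.percentile(q[:,2],[5,50,95]).round(1),"slope",np.polyfit(q[:,0],q[:,2],1).round(4),"gap",s["finger_gap"],s["grasp_force"])
    return c,im,d
E
python3 - <<'E'
from held import *
held("w13",-17.5,lambda h:(h[:,:,1]<70)&(h[:,:,2]>90));go(.5022,-.2384,.1,45)
E
```

```text
w13 10596 x [-23.7  26. ] y [-25.1  23.7] z [-17.6 -16.5 -14.4] slope [ 1.59000e-02 -1.64035e+01] gap 0.050542930411153895 62.751256227493286
t 22.3 pos [ 0.3613 -0.2352  0.0933] yaw 70.6 shift cm [ 4.37 13.4  -0.69] turn [-0.1 -0.  25.6] q [-0.6   0.25  2.08 -0.    0.82 -0.27] F [-0.7 -0.4 -1.1]
```

Call:
{"name": "arm_command", "arguments": {"moves": "1.07 3.34 0 0 0 0;1.07 3.34 0 0 0 0;1.07 3.34 0 0 0 0;1.07 3.34 0 0 0 0;0 0 0 0 0 6.4;0 0 0 0 0 6.4;0 0 1 0 0 6.4;0 0 1 0 0 6.4;0 0 0 0 0 0;0 0 0 0 0 0"}}

```text
time_s: 23.13
eef_pos: [0.5013, -0.2392, 0.0725]
tool_rot: [-2.898, -1.206, 0.004]
wrist_force: [-0.2, -0.1, -1.3]
finger_gap: 0.0506
grasp_force: 62.9
```

```bash
python3 - <<'E'
from held import *
c,im,d=held("w14",-17,lambda h:(h[:,:,1]<70)&(h[:,:,2]>90));go(.5014,-.2392,.023,45)
C=cloud(c,d);y=cv2.inRange(masks(im),(15,150,60),(28,255,255));n,l,st,ce=cv2.connectedComponentsWithStats(y)
for i in range(1,n):
    if st[i,4]>300:m=l==i;print(ce[i].round(),st[i],rect(onz(c,np.argwhere(m)[:,::-1],np.median(C[m][:,2]))))
E
```

```text
w14 10367 x [-24.3  24.6] y [-26.   22.6] z [-16.3 -15.3 -13.4] slope [ 1.08000e-02 -1.51556e+01] gap 0.05029055977263733 62.891643047332764
t 23.18 pos [ 0.5019 -0.2395  0.0733] yaw 45.2 shift cm [-0.01 -0.05  5.03] turn [-0.1  0.   0.2] q [-0.47  0.44  1.82 -0.    0.88  0.32] F [-1.  -0.4  0.3]
[279. 203.] [ 236  189   87   30 2583] [ 513.5 -226.8   58.6   20.4  -44.8]
[304. 347.] [290 331  33  31 728] [ 451.4 -318.    27.    23.9   45.8]
[252. 348.] [236 332  31  30 676] [ 421.7 -289.1   26.2   22.7   44.6]
[399. 380.] [389 363  23  32 601] [ 482.  -393.9   31.4   17.1   49. ]
```

View pics/w14.png

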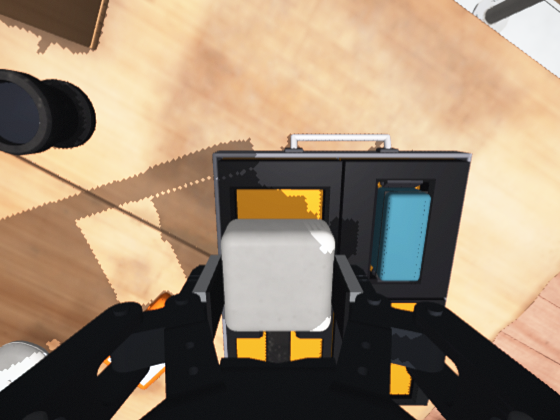

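The charger is centred at (278,275) over its cutout, which spans columns 236 to 323. The case sits home at (402,235). I lower.

Call:
{"name": "arm_command", "arguments": {"moves": "0 -0.05 1 0 0 0.2;0 0 1.2 0 0 0;0 0 0.8 0 0 0;0 0 0.6 0 0 0;0 0 0.4 0 0 0;0 0 0.3 0 0 0;0 0 0.2 0 0 0;0 0 0.2 0 0 0;0 0 0 0 0 0;0 0 0 0 0 0"}}

```text
time_s: 24.02
eef_pos: [0.5022, -0.2394, 0.0274]
tool_rot: [2.904, 1.198, 0.0]
wrist_force: [0.6, -0.1, -0.6]
finger_gap: 0.0507
grasp_force: 62.9
```

Call:
{"name": "arm_command", "arguments": {"moves": "0 0 0.15 0 0 0;0 0 0.1 0 0 0;0 0 0 0 0 0;0 0 0 0 0 0"}}

```text
time_s: 24.35
eef_pos: [0.502, -0.2394, 0.0247]
tool_rot: [2.904, 1.198, -0.0]
wrist_force: [1.2, 0.1, -1.0]
finger_gap: 0.0502
grasp_force: 62.9
```

Call:
{"name": "arm_command", "arguments": {"moves": "0 0 0.1 0 0 0;0 0 0.1 0 0 0;0 0 0 0 0 0;0 0 0 0 0 0"}}

```text
time_s: 24.68
eef_pos: [0.502, -0.2393, 0.0226]
tool_rot: [-2.904, -1.198, 0.0]
wrist_force: [-0.6, -0.7, -0.6]
finger_gap: 0.0504
grasp_force: 62.9
```

Call:
{"name": "arm_command", "arguments": {"moves": "0 0 0.1 0 0 0;0 0 0.05 0 0 0;0 0 0 0 0 0;0 0 0 0 0 0"}}

```text
time_s: 25.02
eef_pos: [0.5022, -0.2394, 0.0222]
tool_rot: [2.904, 1.198, 0.001]
wrist_force: [-2.0, 0.8, 6.5]
finger_gap: 0.0507
grasp_force: 63.8
```

Call:
{"name": "arm_command", "arguments": {"moves": "0 0 0 0 0 0;0 0 0 0 0 0;0 0 -0.5 0 0 0;0 0 -2 0 0 0;0 0 -3 0 0 0;0 0 -3.5 0 0 0;-2.9 -2 -2 0 0 0;-2.9 -2 -1.5 0 0 0;-2.9 -2 0 0 0 0;-2.9 -2 0 0 0 0;-2.9 -2 0 0 0 0;0 0 0 0 0 0", "grip": 6.5}}

```text
time_s: 26.02
eef_pos: [0.323, -0.2697, 0.1462]
tool_rot: [-2.903, -1.192, 0.005]
wrist_force: [-0.4, 1.3, -0.0]
finger_gap: 0.0649
grasp_force: 0.0
```

Call:
{"name": "arm_command", "arguments": {"moves": "0 0 0 0 0 0;0 0 0 0 0 0", "grip": 8.5}}

```text
time_s: 26.18
eef_pos: [0.3294, -0.2711, 0.1467]
tool_rot: [2.903, 1.196, 0.002]
wrist_force: [0.3, -0.5, 0.4]
finger_gap: 0.0847
grasp_force: 0.0
```

```bash
cat > ssd.py <<'E'
from pile import *
def ssd(n):
    c,im,d=load(n);C=cloud(c,d);Z=C[:,:,2]
    m=(abs(C[:,:,0]-.36)<.07)&(abs(C[:,:,1]+.24)<.06)&(Z>.007)&(Z<.022)
    px=big(m.astype(np.uint8));print("ssd",len(px),px.min(0),px.max(0),rect(onz(c,px,.013)),"z",np.median(C[px[:,1],px[:,0]][:,2]))
def top(n,x,y,rad=.015):
    c,im,d=load(n);C=cloud(c,d);m=(np.hypot(C[:,:,0]-x,C[:,:,1]-y)<rad);Q=C[m]
    Q=Q[abs(Q[:,2]-np.median(Q[:,2]))<.004]
    print("top",len(Q),np.median(Q[:,2]).round(4),np.linalg.lstsq(np.c_[Q[:,:2]-[x,y],np.ones(len(Q))],Q[:,2],rcond=None)[0].round(3))
E
python3 - <<'E'
from ssd import *
snap("wrist","w15");ssd("w15");top("w15",.5022,-.2384);top("w15",.5575,-.2935,.01);go(.36,-.24,.1,-5)
E
```

```text
ssd 4732 [231 100] [325 197] [ 3.616e+02 -2.378e+02  7.920e+01  4.630e+01  3.000e-01] z 0.013458976528639699
top 1275 0.0387 [-0.003 -0.001  0.039]
top 654 0.0357 [-0.002 -0.005  0.036]
t 26.23 pos [ 0.3298 -0.271   0.1466] yaw 44.8 shift cm [ 4.33 -0.08  4.66] turn [ 0.1 -0.1 49.8] q [-0.72  0.17  2.01  0.    0.96  0.07] F [-0.2  0.4  0.7]
```

View pics/w15.png

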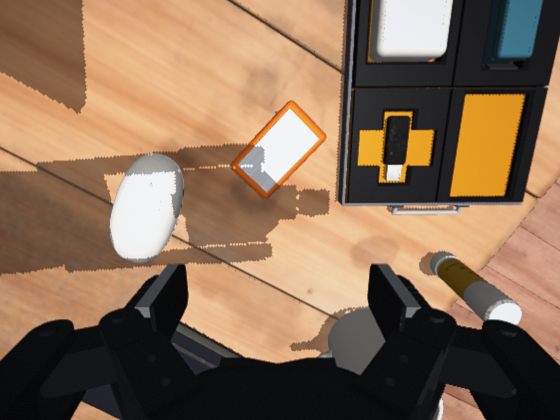

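The view shows the charger flat in its cutout at (412,25), the case home and the drive bare at (278,150). The drive measures 79 x 46 mm at 0°, as expected. I go above it.

Call:
{"name": "arm_command", "arguments": {"moves": "2.3 0 1 0 0 0;2.3 0 1 0 0 0;0 0 1 0 0 7;0 0 1 0 0 7;0 0 0 0 0 7;0 0 0 0 0 7;0 0 0 0 0 7;0 0 0 0 0 7;0 0 0 0 0 2.5;0 0 0 0 0 0;0 0 0 0 0 0;0 0 0 0 0 0"}}

```text
time_s: 27.23
eef_pos: [0.362, -0.2381, 0.1061]
tool_rot: [3.142, 0.012, 0.0]
wrist_force: [0.6, -0.5, 0.4]
finger_gap: 0.0847
grasp_force: 0.0
```

```bash
python3 - <<'E'
from ssd import *
snap("wrist","w16");ssd("w16");go(.3616,-.2378,.0055,0.3)
E
```

```text
ssd 5484 [249 163] [308 259] [ 362.6 -238.4   79.2   46.3    0.9] z 0.01346952382722065
t 27.28 pos [ 0.3618 -0.2381  0.1061] yaw 0.4 shift cm [-0.02 -0.03 10.06] turn [ 0.  -0.   0.1] q [-0.61  0.23  2.06 -0.    0.86  0.96] F [0.3 0.2 0.9]
```

Call:
{"name": "arm_command", "arguments": {"moves": "0 0 1.5 0 0 0;0 0 2.5 0 0 0;0 0 2.5 0 0 0;0 0 2 0 0 0;0 0 0.8 0 0 0;0 0 0.5 0 0 0;0 0 0.25 0 0 0;0 0 0 0 0 0;0 0 0 0 0 0"}}

```text
time_s: 28.03
eef_pos: [0.362, -0.2387, 0.0064]
tool_rot: [3.14, 0.009, 0.002]
wrist_force: [0.5, -0.8, -0.4]
finger_gap: 0.0848
grasp_force: 0.0
```

Call:
{"name": "arm_command", "arguments": {"moves": "0 0 0 0 0 0;0 0 0 0 0 0;0 0 0 0 0 0;0 0 0 0 0 0;0 0 0 0 0 0;0 0 0 0 0 0", "grip": 4, "force": 60}}

```text
time_s: 28.53
eef_pos: [0.3616, -0.2384, 0.0067]
tool_rot: [3.141, 0.009, 0.002]
wrist_force: [-0.9, 1.5, 8.5]
finger_gap: 0.0434
grasp_force: 60.0
```

Call:
{"name": "arm_command", "arguments": {"moves": "0 0 -0.5 0 0 0;0 0 -1.5 0 0 0;0 0 -2.5 0 0 0;0 0 -2.5 0 0 0;0 0 0 0 0 0;0 0 0 0 0 0;0 0 0 0 0 0"}}

```text
time_s: 29.12
eef_pos: [0.3607, -0.2378, 0.0752]
tool_rot: [-3.141, -0.009, 0.001]
wrist_force: [0.2, -0.0, -2.1]
finger_gap: 0.0435
grasp_force: 61.5
```

```bash
python3 - <<'E'
from held import *
held("w17",-8,lambda h:(h[:,:,2]>50));go(.4895,-.3614,.08,45)
E
```

```text
w17 13592 x [-37.7  40.3] y [-22.5  21.4] z [-8.2 -7.2 -5.5] slope [ 5.8000e-03 -7.1344e+00] gap 0.04402207964843282 61.52384877204895
t 29.17 pos [ 0.3605 -0.2376  0.0748] yaw 0.3 shift cm [12.83 12.45 -0.56] turn [ -0.1   0.1 -44.7] q [-0.61  0.27  2.1  -0.    0.77  0.96] F [ 0.1 -0.3 -1.4]
```

Call:
{"name": "arm_command", "arguments": {"moves": "2.55 2.5 -0.1 0 0 0;2.55 2.5 -0.1 0 0 0;2.55 2.5 -0.1 0 0 0;2.55 2.5 -0.1 0 0 0;2.55 2.5 -0.1 0 0 0;0 0 0 0 0 -7;0 0 0 0 0 -7;0 0 0 0 0 -7;0 0 0 0 0 -7;0 0 0 0 0 -7;0 0 0 0 0 -7;0 0 0 0 0 -2.7"}}

```text
time_s: 30.17
eef_pos: [0.4886, -0.3618, 0.0785]
tool_rot: [-2.896, -1.208, 0.003]
wrist_force: [-0.0, 0.1, -1.4]
finger_gap: 0.0437
grasp_force: 61.6
```

Call:
{"name": "arm_command", "arguments": {"moves": "0 0 1 0 0 0;0 0 1 0 0 0;0 0 0 0 0 0;0 0 0 0 0 0"}}

```text
time_s: 30.5
eef_pos: [0.4885, -0.3617, 0.0587]
tool_rot: [-2.9, -1.2, 0.003]
wrist_force: [-0.3, -0.8, -1.1]
finger_gap: 0.0436
grasp_force: 61.6
```

```bash
python3 - <<'E'
from held import *
c,im,d=held("w18",-8,lambda h:(h[:,:,2]>50));go(.4886,-.3623,.026,45)
C=cloud(c,d);y=cv2.inRange(masks(im),(15,150,60),(28,255,255));n,l,st,ce=cv2.connectedComponentsWithStats(y)
for i in range(1,n):
    if st[i,4]>150:m=l==i;print(ce[i].round(),st[i],np.median(C[m][:,2]).round(4),rect(onz(c,np.argwhere(m)[:,::-1],np.median(C[m][:,2]))))
E
```

```text
w18 13255 x [-36.8  39.8] y [-23.4  19.9] z [-6.9 -5.9 -4.5] slope [ 3.9000e-03 -5.8437e+00] gap 0.04389584227495281 61.57994270324707
t 30.55 pos [ 0.4891 -0.3622  0.0596] yaw 45.0 shift cm [-0.04 -0.02  3.36] turn [-0.1  0.  -0. ] q [-0.66  0.52  1.71 -0.    0.91  0.13] F [ 0.7 -0.1 -1.2]
[253.  77.] [250   6  11 131 334] 0.0098 [ 547.2 -283.4   68.     4.3   45.5]
[307.  77.] [300   6  11 131 368] 0.0096 [ 567.2 -303.4   68.     4.3   45. ]
[175.  77.] [100  16  93 113 683] 0.0109 [ 501.3 -237.6   58.3   55.1   44.9]
[149. 162.] [ 87 161 128   4 244] 0.015 [ 467.8 -273.4   76.1    1.8  -45. ]
[281. 180.] [ 237  170   88   23 1681] 0.0176 [ 515.8 -335.4   51.9   13.3  -47.1]
[180. 236.] [ 131  194   76   88 2266] 0.0196 [ 446.5 -313.5   62.1   37.8   60.9]
[305. 210.] [280 201  42  42 420] 0.0653 [ 514.4 -349.2   19.8   18.5   45. ]
[120. 239.] [ 101  217   38   45 1381] 0.0195 [ 418.1 -290.9   29.5   19.8   45.1]
```

Call:
{"name": "arm_command", "arguments": {"moves": "-0.03 0 0.8 0 0 0;0 0 0.8 0 0 0;0 0 0.6 0 0 0;0 0 0.4 0 0 0;0 0 0.3 0 0 0;0 0 0.2 0 0 0;0 0 0 0 0 0;0 0 0 0 0 0"}}

```text
time_s: 31.22
eef_pos: [0.4894, -0.3628, 0.0297]
tool_rot: [2.902, 1.203, 0.0]
wrist_force: [0.5, -0.2, -1.5]
finger_gap: 0.0436
grasp_force: 61.6
```

Call:
{"name": "arm_command", "arguments": {"moves": "0 0 0.1 0 0 0;0 0 0.1 0 0 0;0 0 0 0 0 0;0 0 0 0 0 0"}}

```text
time_s: 31.55
eef_pos: [0.4893, -0.3627, 0.0278]
tool_rot: [2.902, 1.203, 0.0]
wrist_force: [-0.8, 0.6, -2.0]
finger_gap: 0.0435
grasp_force: 61.6
```

Call:
{"name": "arm_command", "arguments": {"moves": "0 0 0.1 0 0 0;0 0 0.1 0 0 0;0 0 0 0 0 0;0 0 0 0 0 0"}}

```text
time_s: 31.88
eef_pos: [0.4893, -0.3627, 0.0256]
tool_rot: [-2.902, -1.203, 0.0]
wrist_force: [-0.3, -0.6, -0.8]
finger_gap: 0.0439
grasp_force: 61.6
```

Call:
{"name": "arm_command", "arguments": {"moves": "0 0 0.1 0 0 0;0 0 0 0 0 0;0 0 0 0 0 0"}}

```text
time_s: 32.13
eef_pos: [0.4894, -0.3628, 0.0248]
tool_rot: [2.902, 1.203, 0.0]
wrist_force: [0.0, -0.3, -0.7]
finger_gap: 0.0436
grasp_force: 61.7
```

Call:
{"name": "arm_command", "arguments": {"moves": "0 0 0.1 0 0 0;0 0 0 0 0 0;0 0 0 0 0 0"}}

```text
time_s: 32.38
eef_pos: [0.4894, -0.3628, 0.0247]
tool_rot: [2.902, 1.202, 0.001]
wrist_force: [-1.3, 0.9, 5.6]
finger_gap: 0.0436
grasp_force: 62.3
```

Contact height matches the floor, with the same 1 mm offset as the charger. I release and retreat for the final check.

Call:
{"name": "arm_command", "arguments": {"moves": "0 0 0 0 0 0;0 0 0 0 0 0;0 0 -0.5 0 0 0;0 0 -2 0 0 0;0 0 -3 0 0 0;0 0 -4 0 0 0;-3 -2 -3 0 0 0;-3 -2 -1 0 0 0;-3 -1 0 0 0 0;0 0 0 0 0 0;0 0 0 0 0 0;0 0 0 0 0 0", "grip": 6.5}}

```text
time_s: 33.38
eef_pos: [0.3946, -0.3902, 0.1554]
tool_rot: [2.902, 1.202, 0.001]
wrist_force: [-0.2, 0.7, 0.3]
finger_gap: 0.0652
grasp_force: 0.0
```

```bash
python3 - <<'E'
from ssd import *
c,im,d=snap("wrist","w19")
for p in((.4344,-.3062,.006),(.5575,-.2935,.01),(.5022,-.2384,.015),(.4895,-.3614,.018)):top("w19",*p)
snap("top","top1");go(.4,-.35,.15,45)
C0,C1=[load_ for load_ in(np.load("top0.npz"),np.load("top1.npz"))]
for n,(a,b,e,f) in{"loupe":(165,210,180,230),"glue":(225,260,380,420)}.items():
    print(n,np.abs(C0["im"][a:b,e:f].astype(int)-C1["im"][a:b,e:f]).mean().round(2))
E
```

```text
top 181 0.0278 [ 0.006 -0.047  0.028]
top 0 nan [0. 0. 0.]
top 0 nan [0. 0. 0.]
top 1638 0.0317 [-0.001  0.001  0.032]
t 33.48 pos [ 0.3952 -0.3899  0.155 ] yaw 45.1 shift cm [ 3.17 -2.48  0.5 ] turn [-0.  -0.   0.1] q [-0.8   0.35  1.73  0.    1.07 -0.02] F [-0.2 -1.   0.6]
loupe 17.25
glue 57.01
  return _methods._mean(a, axis=axis, dtype=dtype,
  ret = ret.dtype.type(ret / rcount)
```

View pics/w19.png

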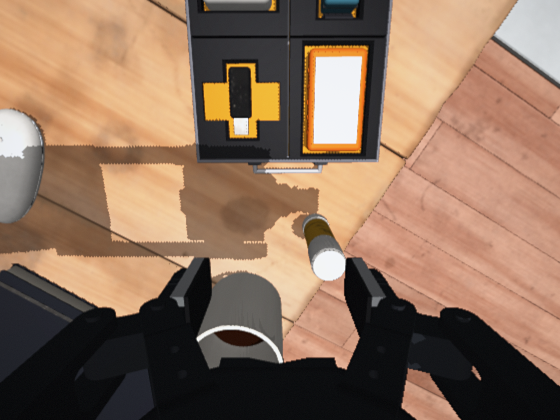

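The stick at (240,95) and the drive at (335,98) lie flat in their cutouts. The charger and case were checked flat and down in w15. The glue stick is upright at (322,245), and the arm never approached the loupe.

```bash
python3 -c "
from plant import r
print(r.hand_in())"
```

```text
the job is handed in; nothing more can be done
None
```

I put all four pieces flat on the floor of their own cutouts, pressed the card case fully home, left the loupe and glue stick where they stood, and handed the job in at about 33.5 s.

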